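# Lay out the health-visit desk: four supplies into their matching holders

## Task

Put each of the four white supplies into the grey holder of its own shape and size: the wide jar in the large round one, the small sample pot in the small round one, the pill box in the square one and the thermometer case in the oblong one. Each must end upright and flat on its holder's floor, inside the rim; set them down rather than dropping them, and leave the drink can and the mug standing where they are.

Things in the scene. Friction and masses are not known exactly. Their poses are not given: they have to be found in the camera images.
- jar: Wide round jar of white plastic with an aluminium screw lid, a straight cylinder 58 mm in diameter and 58 mm tall, about 120 g, loose, standing on the table. Origin: centre of its underside; z up along its axis.
- vial: Small round sample pot of white plastic with a grey cap, a straight cylinder 30 mm in diameter and 60 mm tall, about 50 g, loose, standing upright. Origin: centre of its underside; z up along its axis.
- pillbox: Square white pill box, 44 x 44 mm and 36 mm tall, four grey lid panels on top, about 80 g, loose. Origin: centre of its underside; x and y along its sides, z up.
- case: Long white thermometer case, 110 mm (its x) by 28 mm (its y) and 32 mm tall, grey window on top, about 90 g, loose. Origin: centre of its underside; z up.
- jar_holder: Shallow grey plastic tray fixed to the table, open on top; floor 5 mm thick, rim top 11 mm above the table, rim wall 5 mm thick. Origin: centre of its underside, on the table; z up. Round, recess 74 mm in diameter (84 mm outside): the larger round holder, for the jar.
- vial_holder: Shallow grey plastic tray fixed to the table, open on top; floor 5 mm thick, rim top 11 mm above the table, rim wall 5 mm thick. Origin: centre of its underside, on the table; z up. Round, recess 46 mm in diameter (56 mm outside): the smaller round holder, for the sample pot.
- pillbox_holder: Shallow grey plastic tray fixed to the table, open on top; floor 5 mm thick, rim top 11 mm above the table, rim wall 5 mm thick. Origin: centre of its underside, on the table; z up. Square, recess 60 x 60 mm (70 x 70 mm outside), x and y along its sides; for the pill box.
- case_holder: Shallow grey plastic tray fixed to the table, open on top; floor 5 mm thick, rim top 11 mm above the table, rim wall 5 mm thick. Origin: centre of its underside, on the table; z up. Oblong, recess 126 mm (its x) by 44 mm (its y), 136 x 54 mm outside; for the thermometer case.
- can: Green full drink can, 66 mm in diameter and 115 mm tall, 360 g, loose, standing among the things; to be left alone. Origin: centre of its underside. The ten listed things start in any order on two rows curved about the robot, centres at least 140 mm apart and 0.43 to 0.69 m from the base axis; nothing else stands there.
- mug: White ceramic mug, 76 mm across the rim and 85 mm tall with a handle on its own +y side, 300 g, loose, standing among the things; to be left alone. Origin: centre of its underside.

How it is judged:
By the outcome, as a careful person would: the job done as asked, in the order asked, and still so for the second after the job is handed in, with the robot touching nothing.
It also fails if it takes over 123 s, if anything falls off the work surface, if the arm or the gripper's body presses on something with over 40 N, if the wrist force passes 120 N, or if a joint passes its speed limit or range.

## Robot

A 7-joint arm with a two-finger parallel gripper is mounted at the origin on the work surface. World frame = base frame: x ahead of the robot, y to its left, z up, the work surface at z = 0. Lengths are in m, angles in rad, forces in N, time in s.
With the tool pointing down it reaches from about 0.425 to 0.875 m from the base axis. Payload 4.7 kg.
Tool frame: the origin (TCP) lies midway between the tips of the shut fingers; the grasp point (between the pads) lies 19 mm behind it; z points along the fingers, y is the line along which they close (so a half turn about z gives the same grasp; the last joint's range is limited). The gripper opens to 87 mm and grips with 3 to 60 N. Pads are 19 mm wide; open, the fingers measure 117 mm over their backs; the gripper's body (75 mm by 190 mm) begins 51 mm behind the grasp point.
Start: joints at [1.169, 0.321, -0.07, 1.45, 0.023, 1.371, -0.057], TCP at [0.263, -0.595, 0.223] pointing down, gripper open.
Joint ranges: [-2.86, 2.86], [-0.3, 2.09], [-1.38, 1.24], [0.06, 2.45], [-1.56, 4.7], [0.09, 2.05], [-2.69, 2.69]. Speed limits (rad/s): [2.57, 2.57, 3.14, 3.14, 3.14, 3.14, 3.14].

## Interface

Orientations are given as a rotation vector (axis times angle).
In Python, from bench import ctrl gives the robot as it stands.
- The arm moves only by the shell command python3 inch.py FILE [FORCE], which reads ROWS from the file FILE. ROWS is a JSON list of rows, 1 to 20 of them, each of 5 numbers: dx, dy, dz in units of 5 mm, then a turn about the tool's z in rad, then the opening from 0.0 (shut) to 1.0 (fully open); each row is the pose to reach, as a shift and turn from the pose commanded when the command began, along the tool's axes at that moment; what a row does not reach only later rows make up. A row lasts 1/10 s, in which the tool goes at most 0.05 m and 0.15 rad, less where a joint would pass 70% of its speed; a pose out of reach is approached as far as the arm can. The fingers move at their own pace and stop on an object; FORCE is the grip in N (left out, the last holds). Time passes only in rows, so rows that do not move let the fingers close. It prints the time, the measured TCP pose, the force, the opening and the grip force at its end. Input that does not fit is refused with a message, and nothing moves.
- ctrl.get_state(): the state, without advancing time (a new reading comes with each control period).
- ctrl.get_image(name): name is "scene" or "top" or "wrist"; returns the picture (480x640x3 uint8, red, green, blue); there is no depth.
- ctrl.camera_model(name): a dict with "vertical_fov" (degrees; the focal length in pixels is half the picture's height over the tangent of half this angle, whatever the lens; pixels are square), "cx", "cy" (the principal point, pixels), "rvec" (rotation vector, rad) and "tvec" (3), from world to camera coordinates, as OpenCV has them; the wrist camera has in their place "hand_eye" (4x4, takes a point from camera to tool coordinates, whose origin is the TCP and whose axes are the flange's). Camera axes: x right, y down, z forward; pixel columns grow to the right and rows downward; lengths in m; the calibration is good to about 2 mm. A picture is of the moment at which its call begins: read the wrist's pose just before it. camera_model takes no time and is no camera call.
- ctrl.close_job(): hands the job in; it is judged then, once.
The state is a dict: "time": time; "joint_positions": joint angles; "qd": joint speeds; "joint_torque": joint torques, N m; "position": TCP position; "tool_rot": TCP orientation; "ft_force": force on the tool from outside, world axes, zero at the start; "torque": the same for the moment, N m; "grip_width": opening from 0.0 (shut) to 1.0 (fully open); "grip_force": force on a finger pad.
Only numpy, scipy, OpenCV 4.12 (cv2) and the standard library are available. Lean on these libraries where they do the work, as an engineer would, in place of code of your own. Each camera call takes 0.05 s, during which the arm holds its last target. There are 200 camera calls.

## Working session

There is one attempt and no reset: what is moved stays moved. The work goes in short steps, Python scripts to look and compute and a shell command to move; the robot and the scene stay as the last step left them, time stands still between calls to the robot, and variables do not carry over. Pictures are saved under pics/ and viewed, at most 14 in all, crops included, and the job is handed in when it is done.

```bash
ls; mkdir -p pics; python3 - <<'E'
from bench import ctrl
import cv2
for n in ("scene","top","wrist"):
    m=ctrl.camera_model(n); print(n,m)
    if n!="wrist":
        cv2.imwrite(f"pics/{n}0.png",ctrl.get_image(n)[:,:,::-1])
print(ctrl.get_state())
E
```

```text
bench.py
inch.py
pics
scene {'vertical_fov': 43.19984230518394, 'cx': 315.2935749578756, 'cy': 230.27490213745142, 'rvec': array([ 1.28210599,  2.51323647, -0.68922589]), 'tvec': array([ 0.31469122, -0.34657857,  1.46690071])}
top {'vertical_fov': 56.15387007994219, 'cx': 325.49292031869834, 'cy': 241.53072553234622, 'rvec': array([ 2.14346432, -2.11702361,  0.12908255]), 'tvec': array([0.00512449, 0.5051489 , 0.85764849])}
wrist {'vertical_fov': 69.85349961678253, 'cx': 317.2476154108853, 'cy': 238.50047196475984, 'hand_eye': array([[-7.25137312e-05, -9.60884787e-01, -2.76948408e-01,
         7.55881424e-02],
       [ 9.99999720e-01,  1.36715449e-04, -7.36171431e-04,
         9.27631104e-05],
       [ 7.45239055e-04, -2.76948384e-01,  9.60884508e-01,
        -1.62860998e-01],
       [ 0.00000000e+00,  0.00000000e+00,  0.00000000e+00,
         1.00000000e+00]])}
{'time': 0.1, 'joint_positions': array([ 1.16906351,  0.32175254, -0.0700957 ,  1.45157145,  0.02261627,
        1.37079287, -0.05689051]), 'qd': array([ 0.00166902, -0.00390414,  0.0013882 , -0.00279548, -0.00154645,
        0.00111755, -0.00068227]), 'joint_torque': array([-1.96323722e-04, -4.92570770e+01, -4.05744324e-01, -3.13399601e+01,
       -6.42351061e-02,  3.95778695e-02,  6.94117557e-05]), 'position': array([ 0.26232217, -0.59416684,  0.22155933]), 'tool_rot': array([-3.07227732e+00, -6.48225973e-01,  7.25235354e-04]), 'ft_force': array([-0.42538164,  0.17549824, -1.18822141]), 'torque': array([0.00672472, 0.00375795, 0.00466659]), 'grip_force': 0.0, 'grip_width': 0.9976835410249342}
```

View pics/top0.png

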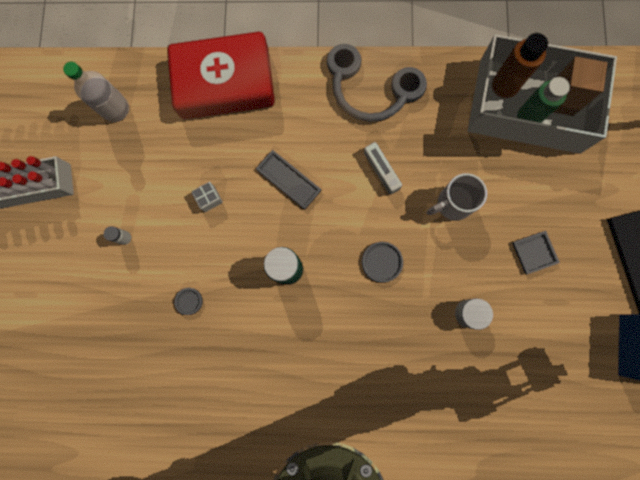

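View pics/scene0.png

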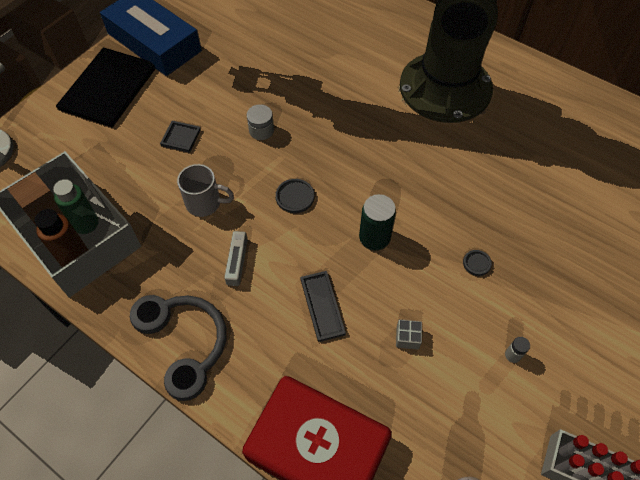

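The top picture shows these (u,v):

| Thing | Pixel |
|---|---|
| vial | (117,236) |
| pillbox | (206,197) |
| case holder | (288,180) |
| case | (383,168) |
| mug | (465,196), handle toward the lower left |
| pillbox holder | (535,253) |
| jar holder | (382,262) |
| jar | (476,314) |
| can | (284,266) |
| vial holder | (188,301) |

The scene view agrees with this. Next I'll segment by low saturation.

```bash
cat > h.py <<'E'
import cv2, numpy as np
from bench import ctrl
def K(m):
    f=240/np.tan(np.radians(m["vertical_fov"])/2)
    return np.array([[f,0,m["cx"]],[0,f,m["cy"]],[0,0,1]])
def pose(name):  # camera centre, R cam->world
    m=ctrl.camera_model(name)
    if name=="wrist":
        s=ctrl.get_state(); R=cv2.Rodrigues(s["tool_rot"])[0]; H=m["hand_eye"]
        return m,R@H[:3,3]+s["position"],R@H[:3,:3]
    R=cv2.Rodrigues(m["rvec"])[0]; return m,-R.T@m["tvec"],R.T
def cast(P,uv,z):
    m,c,R=P; uv=np.atleast_2d(uv).astype(float)
    d=(R@np.linalg.inv(K(m))@np.c_[uv,np.ones(len(uv))].T).T
    return c+d*((z-c[2])/d[:,2])[:,None]
def proj(P,X):
    m,c,R=P; p=(K(m)@R.T@(np.atleast_2d(X)-c).T).T; return p[:,:2]/p[:,2:]
def grey(im,thr=70):
    hsv=cv2.cvtColor(im,cv2.COLOR_RGB2HSV); return (hsv[...,1]<thr).astype(np.uint8)
def blobs(mask,amin=60):
    cs,_=cv2.findContours(mask,cv2.RETR_EXTERNAL,cv2.CHAIN_APPROX_NONE)
    return [c[:,0,:] for c in cs if cv2.contourArea(c)>amin]
def tool(X,yaw=None):
    "shift in tool axes to TCP target X"
    s=ctrl.get_state(); R=cv2.Rodrigues(s["tool_rot"])[0]
    return R.T@(np.array(X)-s["position"]), np.degrees(np.arctan2(R[1,1],R[0,1]))
E
python3 - <<'E'
from h import *
for n in("top","scene"):
    P=pose(n); im=cv2.imread(f"pics/{n}0.png")[:,:,::-1]; m=grey(im)
    print(n,P[1],cast(P,[[0,0],[639,479]],0).round(3)[:,:2])
    cv2.imwrite(f"pics/m_{n}.png",m*255)
    for b in blobs(m):
        w=cast(P,b,0.0)[:,:2].astype(np.float32); r=cv2.minAreaRect(w)
        print(b.mean(0).round(), np.round(r[0],3),np.round(r[1],3),round(r[2],1))
E
```

```text
top [ 0.37164289 -0.01508721  0.92326406] [[ 1.067  0.773]
 [ 0.063 -0.586]]
[293. 465.] [0.072 0.071] [0.048 0.027] 5.4
[364. 463.] [ 0.081 -0.067] [0.055 0.025] 15.8
[474. 314.] [ 0.369 -0.288] [0.074 0.061] 79.4
[188. 301.] [0.385 0.294] [0.053 0.056] 0.8
[281. 264.] [0.463 0.104] [0.071 0.071] 46.0
[382. 262.] [ 0.471 -0.104] [0.081 0.082] 0.6
[536. 252.] [ 0.494 -0.417] [0.07  0.074] 19.9
[117. 235.] [0.52  0.452] [0.058 0.029] 74.3
[629. 258.] [ 0.484 -0.593] [0.06  0.197] 85.0
[206. 196.] [0.605 0.267] [0.054 0.048] 31.2
[458. 198.] [ 0.601 -0.267] [0.083 0.128] 50.5
[ 32. 181.] [0.638 0.643] [0.091 0.159] 11.4
[288. 179.] [0.644 0.095] [0.139 0.056] 50.8
[382. 168.] [ 0.671 -0.105] [0.117 0.035] 30.6
[101.  95.] [0.832 0.515] [0.145 0.068] 48.0
[217.  67.] [0.899 0.259] [0.073 0.072] 44.9
[361.  48.] [0.887 0.051] [1.446 0.352] 89.6
scene [1.02807095 0.36212313 1.08760375] [[ 0.425 -1.13 ]
 [ 0.584  0.705]]
[590. 461.] [0.616 0.634] [0.088 0.152] 11.5
[317. 440.] [0.85  0.232] [0.072 0.073] 36.0
[517. 349.] [0.498 0.438] [0.029 0.057] 82.6
[409. 334.] [0.591 0.258] [0.056 0.047] 30.9
[185. 336.] [ 0.84  -0.084] [0.232 0.152] 68.8
[322. 306.] [0.638 0.091] [0.14  0.055] 50.8
[ 93. 407.] [ 1.083 -0.142] [0.261 0.678] 0.2
[477. 262.] [0.379 0.29 ] [0.054 0.058] 79.9
[236. 258.] [ 0.657 -0.111] [0.124 0.033] 30.6
[379. 208.] [0.385 0.057] [0.068 0.066] 32.2
[295. 195.] [ 0.465 -0.106] [0.086 0.082] 35.9
[203. 190.] [ 0.574 -0.284] [0.138 0.099] 76.6
[ 67. 223.] [ 0.796 -0.461] [0.325 0.185] 78.5
[  4. 147.] [ 0.742 -0.719] [0.105 0.029] 50.8
[180. 136.] [ 0.489 -0.418] [0.078 0.074] 20.8
[260. 122.] [ 0.348 -0.296] [0.106 0.058] 43.9
[122.  88.] [ 0.474 -0.629] [0.145 0.079] 21.4
[93. 97.] [ 0.528 -0.688] [0.19  0.133] 44.8
[ 6. 35.] [ 0.505 -1.007] [0.042 0.025] 0.0
[148.  20.] [ 0.249 -0.754] [0.141 0.034] 84.1
```

```bash
cat > loc.py <<'E'
from h import *
Hs=dict(jar=.058,vial=.06,pillbox=.036,case=.032,can=.115,mug=.085,jar_holder=.011,vial_holder=.011,pillbox_holder=.011,case_holder=.011)
A=dict(jar=(.36,-.29),vial=(.51,.445),pillbox=(.595,.262),case=(.663,-.108),can=(.43,.085),jar_holder=(.467,-.105),vial_holder=(.382,.29),pillbox_holder=(.49,-.417),case_holder=(.64,.093),mug=(.58,-.27))
def loc(ims,names=A):
    for n,xy in names.items():
        for cam,(P,im) in ims.items():
            h=Hs[n]; zc=h if 'holder' in n else h/2
            bs=blobs(grey(im)); tgt=proj(P,[*A[n],zc])[0]
            b=min(bs,key=lambda b:np.linalg.norm(b.mean(0)-tgt))
            M=cv2.moments(b.astype(np.int32)); c=cast(P,[M['m10']/M['m00'],M['m01']/M['m00']],zc)[0]
            r=cv2.minAreaRect(cast(P,b,h)[:,:2].astype(np.float32))
            print(n,cam,c[:2].round(4),'rect',np.round(r[0],3),np.round(r[1],3),round(r[2],1))
if __name__=="__main__":
    loc({n:(pose(n),cv2.imread(f"pics/{n}0.png")[:,:,::-1]) for n in("top","scene")})
E
python3 loc.py
```

```text
jar top [ 0.3677 -0.2797] rect [ 0.369 -0.271] [0.069 0.057] 79.4
jar scene [ 0.366  -0.2782] rect [ 0.384 -0.261] [0.1   0.055] 43.9
vial top [0.5149 0.4377] rect [0.51  0.422] [0.054 0.027] 74.3
vial scene [0.5126 0.436 ] rect [0.527 0.434] [0.028 0.054] 82.6
pillbox top [0.6002 0.2617] rect [0.596 0.256] [0.052 0.046] 31.2
pillbox scene [0.5984 0.2605] rect [0.605 0.262] [0.054 0.045] 30.9
case top [ 0.6655 -0.1044] rect [ 0.661 -0.102] [0.113 0.034] 30.6
case scene [ 0.664  -0.1035] rect [ 0.668 -0.097] [0.12  0.032] 30.6
can top [0.4571 0.097 ] rect [0.451 0.089] [0.062 0.062] 46.0
can scene [0.4193 0.0745] rect [0.453 0.09 ] [0.061 0.059] 32.2
jar_holder top [ 0.4689 -0.1029] rect [ 0.47  -0.103] [0.08  0.081] 0.6
jar_holder scene [ 0.4711 -0.1015] rect [ 0.471 -0.101] [0.085 0.082] 35.9
vial_holder top [0.3842 0.2899] rect [0.384 0.29 ] [0.052 0.056] 0.8
vial_holder scene [0.3863 0.2909] rect [0.386 0.29 ] [0.053 0.057] 79.9
pillbox_holder top [ 0.4917 -0.4119] rect [ 0.492 -0.412] [0.069 0.073] 19.9
pillbox_holder scene [ 0.4946 -0.4105] rect [ 0.494 -0.41 ] [0.077 0.073] 20.8
case_holder top [0.6405 0.0924] rect [0.641 0.093] [0.137 0.055] 50.8
case_holder scene [0.6441 0.0961] rect [0.642 0.094] [0.139 0.055] 50.8
mug top [ 0.5972 -0.2576] rect [ 0.58  -0.244] [0.075 0.116] 50.5
mug scene [ 0.5908 -0.2532] rect [ 0.609 -0.233] [0.127 0.091] 76.6
```

```bash
cat > go.py <<'E'
import sys
from h import *
x,y,z,*a=map(float,sys.argv[1:])
d,yaw=tool([x,y,z]); s=ctrl.get_state()
print("t",s["time"],"pos",s["position"].round(4),"shift",d.round(4),"dist",np.linalg.norm(d).round(3),"yaw",yaw.round(1),"j7",s["joint_positions"][6].round(2),"grip",s["grip_width"].round(3))
if a:
    t=(yaw-a[0]+90)%180-90; print("turn",np.radians(t).round(3))
E
python3 go.py .367 -.279 .15 -35
```

```text
Traceback (most recent call last):
  File "go.py", line 5, in <module>
    print("t",s["time"],"pos",s["position"].round(4),"shift",d.round(4),"dist",np.linalg.norm(d).round(3),"yaw",yaw.round(1),"j7",s["joint_positions"][6].round(2),"grip",s["grip_width"].round(3))
                                                                                                                                                                          ^^^^^^^^^^^^^^^^^^^^^
AttributeError: 'float' object has no attribute 'round'
```

```bash
sed -i 's/s\["grip_width"\].round(3)/s["grip_width"]/' go.py; python3 go.py .367 -.279 .15 -35
```

```text
t 0.1 pos [ 0.2623 -0.5942  0.2216] shift [ 0.2231 -0.2459  0.072 ] dist 0.34 yaw -66.2 j7 -0.06 grip 0.9976835410249342
turn -0.544
```

The manual's scale: shifts go in units of 5 mm. Converting my numbers, -0.246 m is -49.2, 0.223 m is 44.6.

```bash
echo '[[44.6,-49.2,14.4,-0.544,1],[44.6,-49.2,14.4,-0.544,1],[44.6,-49.2,14.4,-0.544,1],[44.6,-49.2,14.4,-0.544,1],[44.6,-49.2,14.4,-0.544,1],[44.6,-49.2,14.4,-0.544,1],[44.6,-49.2,14.4,-0.544,1],[44.6,-49.2,14.4,-0.544,1],[44.6,-49.2,14.4,-0.544,1],[44.6,-49.2,14.4,-0.544,1]]' > m.json && python3 inch.py m.json; python3 go.py .367 -.279 .021; python3 - <<'E'
from h import *
P=pose("wrist"); im=ctrl.get_image("wrist").copy()
for z,r in((0,.029),(.058,.029)):
    a=np.linspace(0,6.28,40); X=np.c_[.367+r*np.cos(a),-.279+r*np.sin(a),a*0+z]
    cv2.polylines(im,[proj(P,X).astype(np.int32)],True,(255,0,0) if z else (0,255,0),1)
cv2.imwrite("pics/w1.png",im[:,:,::-1])
E
```

```text
time: 1.1
position: [0.3668, -0.2807, 0.1507]
tool_rot: [2.787, 1.448, -0.0]
ft_force: [0.6, -0.0, 0.4]
grip_width: 1.002
grip_force: 0.0
t 1.1 pos [ 0.3668 -0.2807  0.1507] shift [ 0.0016 -0.0009  0.1297] dist 0.13 yaw -35.1 j7 -0.01 grip 1.0019890184720988
```

View pics/w1.png

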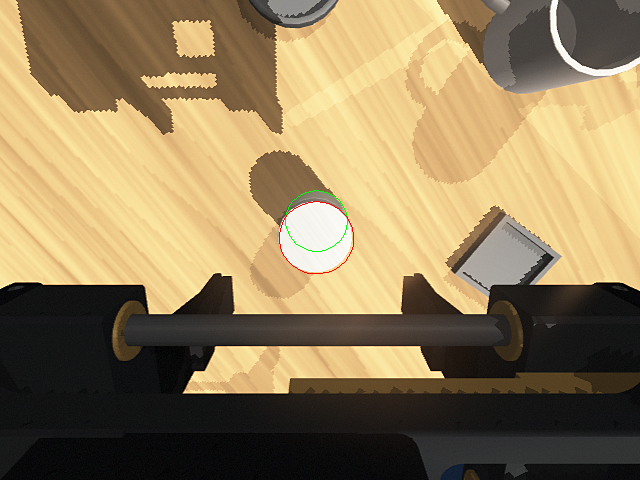

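The predicted jar outlines (red top circle, green base) fit the jar at (316,237) to about 1 mm. I'll go down and grip.

Converted, 0.129 m is 25.8, 0.1 m is 20.

```bash
echo '[[0.2,-0.2,14,0,1],[0.2,-0.2,20,0,1],[0.2,-0.2,25.8,0,1],[0.2,-0.2,25.8,0,1],[0.2,-0.2,25.8,0,1],[0.2,-0.2,25.8,0,0],[0.2,-0.2,25.8,0,0],[0.2,-0.2,25.8,0,0],[0.2,-0.2,25.8,0,0],[0.2,-0.2,25.8,0,0],[0.2,-0.2,25.8,0,0],[0.2,-0.2,25.8,0,0],[0.2,-0.2,25.8,0,0]]' > m.json && python3 inch.py m.json 25; python3 go.py .470 -.102 .16 -35
```

```text
time: 2.45
position: [0.3671, -0.2783, 0.0221]
tool_rot: [2.786, 1.45, -0.0]
ft_force: [-2.1, 0.9, 5.8]
grip_width: 0.656
grip_force: 25.0
t 2.45 pos [ 0.3671 -0.2783  0.0221] shift [ 0.2034 -0.0168 -0.138 ] dist 0.246 yaw -35.0 j7 -0.08 grip 0.6564567402159907
turn -0.0
```

Converted, -0.1 m is -20, 0.203 m is 40.6.

```bash
echo '[[0,0,-10,0,0],[0,0,-20,0,0],[8,0,-20,0,0],[18,-2,-20,0,0],[28,-3,-20,0,0],[36,-3.4,-20,0,0],[40.6,-3.4,-20,0,0],[40.6,-3.4,-20,0,0],[40.6,-3.4,-20,0,0]]' > m.json && python3 inch.py m.json; python3 go.py .470 -.102 .028
```

```text
time: 3.35
position: [0.469, -0.102, 0.121]
tool_rot: [-2.785, -1.452, 0.002]
ft_force: [-0.3, -0.7, -1.2]
grip_width: 0.66
grip_force: 25.0
t 3.35 pos [ 0.469 -0.102  0.121] shift [0.0007 0.0009 0.093 ] dist 0.093 yaw -34.9 j7 -0.48 grip 0.659880092664508
```

Converted, 0.094 m is 18.8, 0.093 m is 18.6.

```bash
echo '[[0,0,9,0,0],[0,0,16,0,0],[0,0,17.6,0,0],[0,0,18.2,0,0],[0,0,18.6,0,0],[0,0,18.8,0,0],[0,0,18.8,0,0]]' > m.json && python3 inch.py m.json; python3 go.py .47 -.102 .027
```

```text
time: 4.05
position: [0.4705, -0.1026, 0.0288]
tool_rot: [2.785, 1.449, 0.002]
ft_force: [-0.2, 0.5, -1.7]
grip_width: 0.664
grip_force: 25.0
t 4.05 pos [ 0.4705 -0.1026  0.0288] shift [ 0.0002 -0.0007  0.0018] dist 0.002 yaw -35.0 j7 -0.56 grip 0.6644075281726702
```

```bash
echo '[[0,0,0.2,0,0],[0,0,0.4,0,0],[0,0,0.4,0,0],[0,0,0.4,0,0]]' > m.json && python3 inch.py m.json; python3 go.py .47 -.102 .027
```

```text
time: 4.45
position: [0.4702, -0.1024, 0.0271]
tool_rot: [2.785, 1.45, 0.001]
ft_force: [-2.9, 0.3, 7.3]
grip_width: 0.658
grip_force: 25.0
t 4.45 pos [ 0.4702 -0.1024  0.0271] shift [ 0.0002 -0.0004  0.0001] dist 0.0 yaw -35.0 j7 -0.57 grip 0.6584564957803687
```

Converted, -0.05 m is -10, -0.18 m is -36.

```bash
echo '[[0,0,0,0,1],[0,0,0,0,1],[0,0,0,0,1],[0,0,0,0,1],[0,0,-10,0,1],[0,0,-20,0,1],[0,0,-30,0,1],[0,0,-36,0,1],[0,0,-36,0,1]]' > m.json && python3 inch.py m.json; python3 go.py .514 .437 .2 40; python3 - <<'E'
from loc import *
ims={n:(pose(n),ctrl.get_image(n)) for n in("top","scene")}
loc(ims,{'jar':0})
E
```

```text
time: 5.35
position: [0.4725, -0.1027, 0.2105]
tool_rot: [2.78, 1.447, 0.009]
ft_force: [0.1, 0.8, -0.3]
grip_width: 0.997
grip_force: 0.0
t 5.35 pos [ 0.4725 -0.1027  0.2105] shift [ 0.4658 -0.2757  0.0089] dist 0.541 yaw -35.0 j7 -0.44 grip 0.9971367534419566
turn -1.309
jar top [ 0.4886 -0.406 ] rect [ 0.486 -0.391] [0.066 0.069] 20.3
jar scene [ 0.3323 -0.3299] rect [ 0.343 -0.289] [0.117 0.121] 52.4
```

```bash
echo '[[93.2,-55.2,1.8,-1.309,1],[93.2,-55.2,1.8,-1.309,1],[93.2,-55.2,1.8,-1.309,1],[93.2,-55.2,1.8,-1.309,1],[93.2,-55.2,1.8,-1.309,1],[93.2,-55.2,1.8,-1.309,1],[93.2,-55.2,1.8,-1.309,1],[93.2,-55.2,1.8,-1.309,1],[93.2,-55.2,1.8,-1.309,1],[93.2,-55.2,1.8,-1.309,1],[93.2,-55.2,1.8,-1.309,1],[93.2,-55.2,1.8,-1.309,1],[93.2,-55.2,1.8,-1.309,1],[93.2,-55.2,1.8,-1.309,1]]' > m.json && python3 inch.py m.json; python3 go.py .514 .437 .021 40; python3 - <<'E'
from h import *
P=pose("wrist"); im=ctrl.get_image("wrist").copy()
for z,r in((0,.015),(.06,.015)):
    a=np.linspace(0,6.28,40); X=np.c_[.514+r*np.cos(a),.437+r*np.sin(a),a*0+z]
    cv2.polylines(im,[proj(P,X).astype(np.int32)],True,(255,0,0) if z else (0,255,0),1)
t=ctrl.get_image("top")
cv2.imwrite("pics/w2.png",np.hstack([im,t])[::2,::2,::-1].copy() if 0 else cv2.resize(np.vstack([im[100:330],t[150:400]]),None,fx=1,fy=1)[:,:,::-1])
E
```

```text
time: 6.85
position: [0.5108, 0.4362, 0.1949]
tool_rot: [-1.329, -2.846, 0.005]
ft_force: [0.3, -1.0, -0.2]
grip_width: 1.002
grip_force: 0.0
t 6.85 pos [0.5108 0.4362 0.1949] shift [-0.0013  0.0034  0.1739] dist 0.174 yaw 39.9 j7 -0.33 grip 1.0021149819140374
turn -0.001
```

View pics/w2.png

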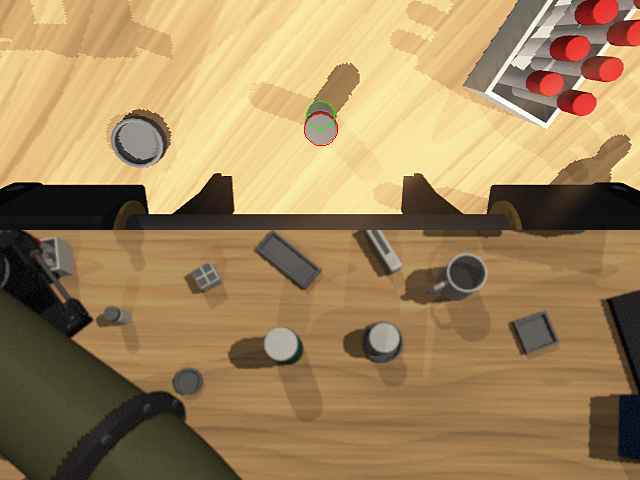

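The wrist view shows the vial right where predicted, at (320,228) in the full picture. The top view shows the jar standing in its holder at (383,340) in the crop. Going down on the vial.

Converted, 0.001 m is 0.2, 0.174 m is 34.8.

```bash
echo '[[0,0.2,10,0,1],[0,0.2,20,0,1],[0,0.2,28,0,1],[0,0.2,34.8,0,1],[0,0.2,34.8,0,1],[0,0.2,34.8,0,1],[0,0.2,34.8,0,1]]' > m.json && python3 inch.py m.json; python3 go.py .514 .437 .021 40
```

```text
time: 7.65
position: [0.5131, 0.4394, 0.0254]
tool_rot: [1.329, 2.845, 0.006]
ft_force: [0.5, 0.9, 0.1]
grip_width: 1.003
grip_force: 0.0
t 7.65 pos [0.5131 0.4394 0.0254] shift [-0.0025 -0.0008  0.0044] dist 0.005 yaw 39.9 j7 -0.41 grip 1.0028391431311157
turn -0.001
```

Close, then lift.

Converted, 0.003 m is 0.6, -0.002 m is -0.4.

```bash
echo '[[-0.4,0,0.6,0,1],[-0.4,0,0.6,0,0],[-0.4,0,0.6,0,0],[-0.4,0,0.6,0,0],[-0.4,0,0.6,0,0],[-0.4,0,0.6,0,0],[-0.4,0,0.6,0,0],[-0.4,0,0.6,0,0],[-0.4,0,0.6,0,0],[-0.4,0,0.6,0,0],[-0.4,0,0.6,0,0],[-0.4,0,0.6,0,0],[-0.4,0,0.6,0,0]]' > m.json && python3 inch.py m.json 20; python3 go.py .385 .290 .14 40
```

```text
time: 8.95
position: [0.5127, 0.437, 0.0194]
tool_rot: [-1.328, -2.847, 0.0]
ft_force: [0.5, -0.0, -0.0]
grip_width: 0.342
grip_force: 20.0
t 8.95 pos [0.5127 0.437  0.0194] shift [-0.0305 -0.1923 -0.1205] dist 0.229 yaw 40.0 j7 -0.41 grip 0.34189838053515814
turn -0.0
```

```bash
echo '[[0,0,-10,0,0],[0,0,-18,0,0],[-2,-9,-20,0,0],[-4,-18,-20,0,0],[-6,-28,-20,0,0],[-6,-36,-20,0,0],[-6,-38.4,-20,0,0],[-6,-38.4,-20,0,0],[-6,-38.4,-20,0,0],[-6,-38.4,-20,0,0]]' > m.json && python3 inch.py m.json; python3 go.py .385 .29 .0255; python3 - <<'E'
from h import *
P=pose("wrist"); im=ctrl.get_image("wrist").copy()
for z,r,x,y in((.005,.015,.385,.29),(.011,.028,.385,.29)):
    a=np.linspace(0,6.28,40); X=np.c_[x+r*np.cos(a),y+r*np.sin(a),a*0+z]
    cv2.polylines(im,[proj(P,X).astype(np.int32)],True,(255,0,0) if z>.01 else (0,255,0),1)
cv2.imwrite("pics/w3.png",im[:,:,::-1])
E
```

```text
time: 9.95
position: [0.3857, 0.2917, 0.12]
tool_rot: [-1.327, -2.847, -0.003]
ft_force: [0.5, 0.8, -0.2]
grip_width: 0.339
grip_force: 20.0
t 9.95 pos [0.3857 0.2917 0.12  ] shift [-0.0009 -0.0018  0.0945] dist 0.094 yaw 40.0 j7 -0.12 grip 0.338684352797854
```

View pics/w3.png

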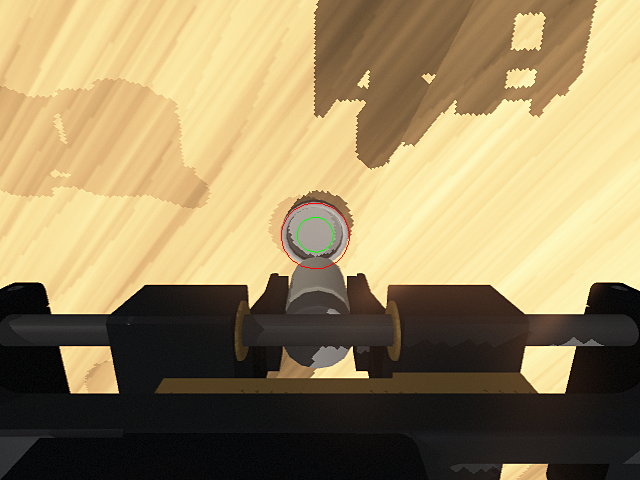

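The predicted rim fits the vial holder at (317,233) to within about 2 mm, and the vial is held upright. Lowering it.

```bash
echo '[[0,0,9,0,0],[0,-0.2,16,0,0],[-0.2,-0.2,17.6,0,0],[-0.2,-0.2,18.4,0,0],[-0.2,-0.2,18.4,0,0],[-0.2,-0.2,18.4,0,0],[-0.2,-0.2,18.4,0,0]]' > m.json && python3 inch.py m.json; python3 go.py .385 .29 .0244
```

```text
time: 10.7
position: [0.3859, 0.2899, 0.0289]
tool_rot: [1.327, 2.845, 0.003]
ft_force: [0.2, 0.8, -0.4]
grip_width: 0.34
grip_force: 20.0
t 10.7 pos [0.3859 0.2899 0.0289] shift [ 0.0007 -0.0006  0.0045] dist 0.005 yaw 40.0 j7 -0.27 grip 0.3399973119911905
```

Converted, 0.004 m is 0.8, 0.003 m is 0.6.

```bash
echo '[[0,0,0.2,0,0],[0,0,0.4,0,0],[0,0,0.6,0,0],[0,0,0.8,0,0],[0,0,0.8,0,0],[0,0,0.8,0,0]]' > m.json && python3 inch.py m.json; python3 go.py .385 .29 .0244
```

```text
time: 11.3
position: [0.385, 0.2892, 0.0243]
tool_rot: [1.328, 2.846, -0.001]
ft_force: [-2.3, -2.6, 8.6]
grip_width: 0.339
grip_force: 20.0
t 11.3 pos [0.385  0.2892 0.0243] shift [ 0.0007  0.0005 -0.0001] dist 0.001 yaw 40.0 j7 -0.28 grip 0.33939491151672757
```

```bash
echo '[[0,0,0,0,1],[0,0,0,0,1],[0,0,0,0,1],[0,0,0,0,1],[0,0,0,0,1],[0,0,-10,0,1],[0,0,-20,0,1],[0,0,-26,0,1],[0,0,-26,0,1],[0,0,-26,0,1]]' > m.json && python3 inch.py m.json; python3 go.py .599 .261 .15 31
```

```text
time: 12.3
position: [0.3853, 0.289, 0.1537]
tool_rot: [1.328, 2.845, 0.0]
ft_force: [-0.4, -0.5, -0.5]
grip_width: 0.995
grip_force: 0.0
t 12.3 pos [0.3853 0.289  0.1537] shift [-0.1587  0.1459  0.0041] dist 0.216 yaw 40.0 j7 -0.07 grip 0.9950402936422419
turn 0.156
```

Converted, -0.159 m is -31.8, 0.146 m is 29.2.

```bash
echo '[[-31.8,29.2,0.8,0.156,1],[-31.8,29.2,0.8,0.156,1],[-31.8,29.2,0.8,0.156,1],[-31.8,29.2,0.8,0.156,1],[-31.8,29.2,0.8,0.156,1],[-31.8,29.2,0.8,0.156,1],[-31.8,29.2,0.8,0.156,1],[-31.8,29.2,0.8,0.156,1]]' > m.json && python3 inch.py m.json; python3 go.py .599 .261 .013 31; python3 - <<'E'
from h import *
P=pose("wrist"); im=ctrl.get_image("wrist").copy()
c,s=np.cos(np.radians(31)),np.sin(np.radians(31))
for z in (0,.036):
    X=[[.599+c*a-s*b,.261+s*a+c*b,z] for a,b in((.022,.022),(-.022,.022),(-.022,-.022),(.022,-.022))]
    cv2.polylines(im,[proj(P,X).astype(np.int32)],True,(255,0,0) if z else (0,255,0),1)
t=ctrl.get_image("top")
cv2.imwrite("pics/w4.png",np.vstack([im[100:330],t[150:400]])[:,:,::-1])
E
```

```text
time: 13.1
position: [0.5967, 0.2624, 0.1489]
tool_rot: [-1.541, -2.736, 0.002]
ft_force: [0.1, 0.5, 0.3]
grip_width: 1.005
grip_force: 0.0
t 13.1 pos [0.5967 0.2624 0.1489] shift [-0.0025  0.0015  0.1359] dist 0.136 yaw 31.2 j7 -0.21 grip 1.0048085976582652
turn 0.004
```

View pics/w4.png

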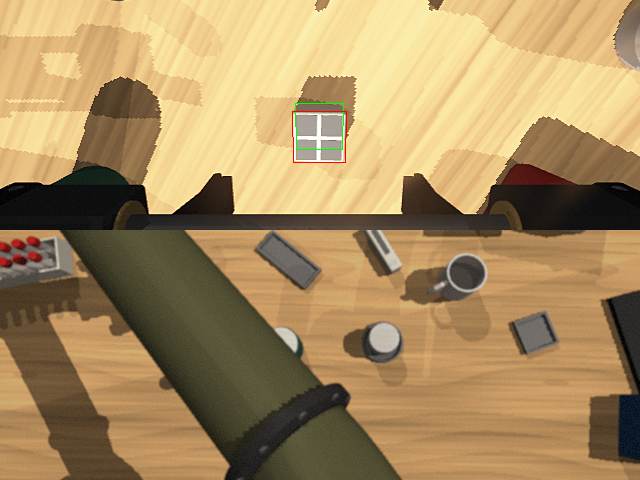

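The pill box outline fits at (319,237). Going down and gripping.

Converted, 0.135 m is 27, 0.13 m is 26.

```bash
echo '[[-0.2,0,10,0,1],[-0.2,0,20,0,1],[-0.2,0,26,0,1],[-0.2,0,27,0,1],[-0.2,0,27,0,1],[-0.2,0,27,0,1]]' > m.json && python3 inch.py m.json; python3 go.py .599 .261 .013 31
```

```text
time: 13.8
position: [0.6006, 0.2616, 0.0171]
tool_rot: [1.544, 2.733, 0.005]
ft_force: [0.4, 0.7, 0.6]
grip_width: 0.997
grip_force: 0.0
t 13.8 pos [0.6006 0.2616 0.0171] shift [ 0.0003 -0.0017  0.0041] dist 0.004 yaw 31.1 j7 -0.28 grip 0.9971741822527358
turn 0.001
```

Converted, 0.002 m is 0.4.

```bash
echo '[[0,0,0.4,0,1],[0,0,0.4,0,0],[0,0,0.4,0,0],[0,0,0.4,0,0],[0,0,0.4,0,0],[0,0,0.4,0,0],[0,0,0.4,0,0],[0,0,0.4,0,0],[0,0,0.4,0,0],[0,0,0.4,0,0],[0,0,0.4,0,0]]' > m.json && python3 inch.py m.json 20; python3 go.py .493 -.411 .17 20
```

```text
time: 14.9
position: [0.5993, 0.2604, 0.0124]
tool_rot: [-1.546, -2.735, 0.0]
ft_force: [-0.0, 0.0, 0.2]
grip_width: 0.508
grip_force: 20.0
t 14.9 pos [0.5993 0.2604 0.0124] shift [-0.5203 -0.4375 -0.1575] dist 0.698 yaw 31.1 j7 -0.28 grip 0.507671867546153
turn 0.193
```

Converted, -0.52 m is -104, -0.158 m is -31.6.

```bash
echo '[[0,0,-10,0,0],[0,0,-20,0,0],[0,0,-30,0,0],[-6,-6,-31.6,0,0],[-104,-87.6,-31.6,0.193,0],[-104,-87.6,-31.6,0.193,0],[-104,-87.6,-31.6,0.193,0],[-104,-87.6,-31.6,0.193,0],[-104,-87.6,-31.6,0.193,0],[-104,-87.6,-31.6,0.193,0],[-104,-87.6,-31.6,0.193,0],[-104,-87.6,-31.6,0.193,0],[-104,-87.6,-31.6,0.193,0],[-104,-87.6,-31.6,0.193,0],[-104,-87.6,-31.6,0.193,0],[-104,-87.6,-31.6,0.193,0],[-104,-87.6,-31.6,0.193,0],[-104,-87.6,-31.6,0.193,0],[-104,-87.6,-31.6,0.193,0],[-104,-87.6,-31.6,0.193,0]]' > m.json && python3 inch.py m.json; python3 go.py .493 -.411 .022 20; python3 - <<'E'
from h import *
P=pose("wrist"); im=ctrl.get_image("wrist").copy()
c,s=np.cos(np.radians(20)),np.sin(np.radians(20))
for z,r in ((0.005,.022),(.011,.035)):
    X=[[.493+r*(c*a-s*b),-.411+r*(s*a+c*b),z] for a,b in((1,1),(-1,1),(-1,-1),(1,-1))]
    cv2.polylines(im,[proj(P,X).astype(np.int32)],True,(255,0,0) if z>.01 else (0,255,0),1)
t=ctrl.get_image("top")
cv2.imwrite("pics/w5.png",np.vstack([im[100:330],t[150:400]])[:,:,::-1])
E
```

```text
time: 16.9
position: [0.4932, -0.4091, 0.1705]
tool_rot: [-1.799, -2.575, -0.002]
ft_force: [0.4, 1.5, -1.0]
grip_width: 0.504
grip_force: 20.0
t 16.9 pos [ 0.4932 -0.4091  0.1705] shift [-0.0018 -0.0009  0.1485] dist 0.149 yaw 20.1 j7 0.8 grip 0.5043695671481778
turn 0.002
```

View pics/w5.png

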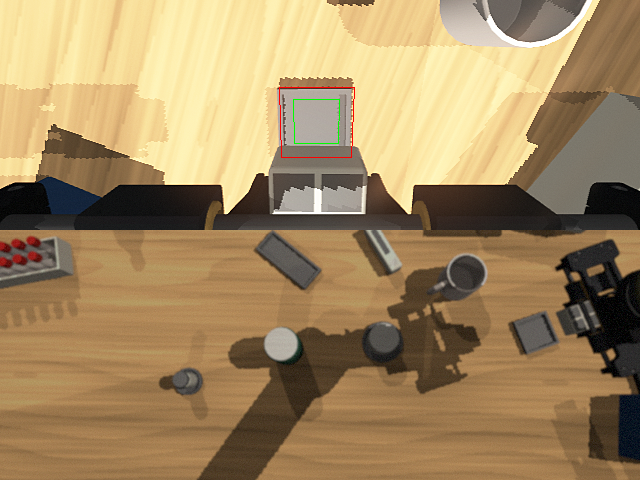

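The holder outline fits at (317,222), and the vial stands in its holder. Lowering the box.

```bash
echo '[[-0.2,0,10,0,0],[-0.2,0,20,0,0],[-0.2,0,27,0,0],[-0.2,0,29.2,0,0],[-0.2,0,29.6,0,0],[-0.2,0,29.6,0,0],[-0.2,0,29.6,0,0],[-0.2,0,29.6,0,0]]' > m.json && python3 inch.py m.json; python3 go.py .493 -.411 .0175 20
```

```text
time: 17.8
position: [0.494, -0.4129, 0.0248]
tool_rot: [1.8, 2.57, -0.001]
ft_force: [-0.0, -1.0, -1.4]
grip_width: 0.5
grip_force: 20.0
t 17.8 pos [ 0.494  -0.4129  0.0248] shift [ 0.0021 -0.0003  0.0073] dist 0.008 yaw 20.0 j7 0.73 grip 0.5002578728863193
turn -0.0
```

Converted, 0.004 m is 0.8, 0.002 m is 0.4.

```bash
echo '[[0.2,0,0.4,0,0],[0.2,0,0.8,0,0],[0.2,0,0.8,0,0],[0.2,0,0.8,0,0]]' > m.json && python3 inch.py m.json; python3 go.py .493 -.411 .0175 20
```

```text
time: 18.2
position: [0.4923, -0.411, 0.0184]
tool_rot: [-1.802, -2.573, 0.0]
ft_force: [-0.5, -0.1, -0.7]
grip_width: 0.51
grip_force: 20.0
t 18.2 pos [ 0.4923 -0.411   0.0184] shift [-0.0003  0.0007  0.0009] dist 0.001 yaw 20.0 j7 0.73 grip 0.509539880923715
turn -0.0
```

Converted, 0.0015 m is 0.3, 0.001 m is 0.2.

```bash
echo '[[0,0,0.2,0,0],[0,0,0.3,0,0],[0,0,0.3,0,0]]' > m.json && python3 inch.py m.json; python3 go.py .493 -.411 .0175 20
```

```text
time: 18.5
position: [0.4925, -0.4111, 0.0174]
tool_rot: [1.802, 2.573, -0.0]
ft_force: [-0.4, -0.2, 1.8]
grip_width: 0.505
grip_force: 20.0
t 18.5 pos [ 0.4925 -0.4111  0.0174] shift [-0.0001  0.0005 -0.0001] dist 0.001 yaw 20.0 j7 0.73 grip 0.5047463424772507
turn -0.0
```

Converted, -0.17 m is -34, -0.15 m is -30.

```bash
echo '[[0,0,0,0,1],[0,0,0,0,1],[0,0,0,0,1],[0,0,0,0,1],[0,0,0,0,1],[0,0,-10,0,1],[0,0,-20,0,1],[0,0,-30,0,1],[0,0,-34,0,1],[0,0,-34,0,1]]' > m.json && python3 inch.py m.json; python3 go.py .665 -.104 .17 -59.4
```

```text
time: 19.5
position: [0.4946, -0.4121, 0.1918]
tool_rot: [1.797, 2.567, -0.002]
ft_force: [0.1, 0.1, -0.3]
grip_width: 0.999
grip_force: 0.0
t 19.5 pos [ 0.4946 -0.4121  0.1918] shift [0.2314 0.2654 0.0211] dist 0.353 yaw 20.0 j7 0.81 grip 0.9989643602554402
turn 1.386
```

Converted, 0.266 m is 53.2, 0.231 m is 46.2.

```bash
echo '[[46.2,53.2,4,1.386,1],[46.2,53.2,4,1.386,1],[46.2,53.2,4,1.386,1],[46.2,53.2,4,1.386,1],[46.2,53.2,4,1.386,1],[46.2,53.2,4,1.386,1],[46.2,53.2,4,1.386,1],[46.2,53.2,4,1.386,1],[46.2,53.2,4,1.386,1],[46.2,53.2,4,1.386,1],[46.2,53.2,4,1.386,1],[46.2,53.2,4,1.386,1],[46.2,53.2,4,1.386,1]]' > m.json && python3 inch.py m.json; python3 go.py .665 -.104 .013 -59.4; python3 - <<'E'
from h import *
P=pose("wrist"); im=ctrl.get_image("wrist").copy()
c,s=np.cos(np.radians(30.6)),np.sin(np.radians(30.6))
for z in (0,.032):
    X=[[.665+c*a*.055-s*b*.014,-.104+s*a*.055+c*b*.014,z] for a,b in((1,1),(-1,1),(-1,-1),(1,-1))]
    cv2.polylines(im,[proj(P,X).astype(np.int32)],True,(255,0,0) if z>.01 else (0,255,0),1)
t=ctrl.get_image("top")
cv2.imwrite("pics/w6.png",np.vstack([im[80:360],t[150:400]])[:,:,::-1])
E
```

```text
time: 20.8
position: [0.663, -0.1032, 0.1664]
tool_rot: [-3.03, -0.83, 0.001]
ft_force: [-0.2, -0.1, 0.5]
grip_width: 1.004
grip_force: 0.0
t 20.8 pos [ 0.663  -0.1032  0.1664] shift [0.0014 0.0018 0.1534] dist 0.153 yaw -59.4 j7 -1.1 grip 1.0043638947505227
turn 0.001
```

View pics/w6.png

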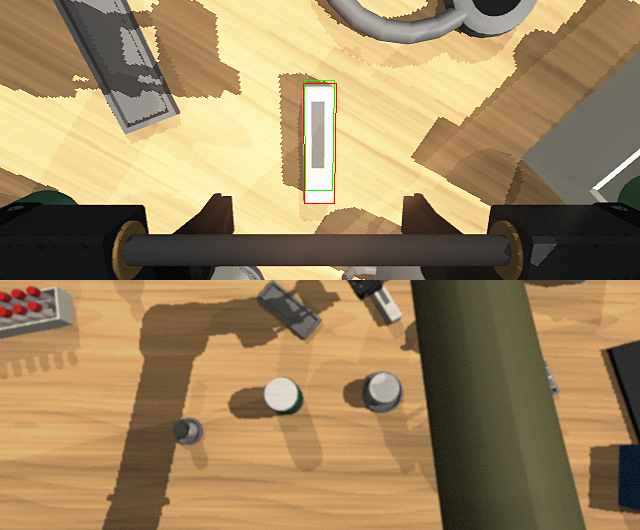

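The case outline fits at (320,223), and the basket is clear of the gripper's body. Going down.

Converted, 0.151 m is 30.2, 0.15 m is 30.

```bash
echo '[[0,0,10,0,1],[0,0,20,0,1],[0,0,28,0,1],[0,0,30,0,1],[0,0,30.2,0,1],[0,0,30.2,0,1],[0,0,30.2,0,1],[0,0,30.2,0,1]]' > m.json && python3 inch.py m.json; python3 go.py .665 -.104 .013 -59.4
```

```text
time: 21.7
position: [0.665, -0.1032, 0.0185]
tool_rot: [3.029, 0.828, 0.005]
ft_force: [0.7, -0.1, 0.9]
grip_width: 1.001
grip_force: 0.0
t 21.7 pos [ 0.665  -0.1032  0.0185] shift [-0.0005  0.0007  0.0055] dist 0.006 yaw -59.4 j7 -1.15 grip 1.001382597629241
turn -0.0
```

Converted, 0.004 m is 0.8.

```bash
echo '[[0,0,0.8,0,1],[0,0,0.8,0,0],[0,0,0.8,0,0],[0,0,0.8,0,0],[0,0,0.8,0,0],[0,0,0.8,0,0],[0,0,0.8,0,0],[0,0,0.8,0,0],[0,0,0.8,0,0],[0,0,0.8,0,0],[0,0,0.8,0,0],[0,0,0.8,0,0],[0,0,0.8,0,0]]' > m.json && python3 inch.py m.json 25; python3 go.py .642 .094 .13 -39.2
```

```text
time: 23.0
position: [0.6634, -0.103, 0.012]
tool_rot: [3.03, 0.829, -0.0]
ft_force: [-0.2, -0.5, 0.6]
grip_width: 0.322
grip_force: 25.0
t 23.0 pos [ 0.6634 -0.103   0.012 ] shift [ 0.0818 -0.1804 -0.118 ] dist 0.231 yaw -59.4 j7 -1.15 grip 0.32158041560783107
turn -0.353
```

Converted, -0.13 m is -26, 0.06 m is 12.

```bash
echo '[[0,0,-10,0,0],[0,0,-20,0,0],[4,-8,-23.6,0,0],[8,-16,-23.6,-0.1,0],[12,-26,-23.6,-0.2,0],[16.4,-34,-23.6,-0.3,0],[16.4,-36,-23.6,-0.353,0],[16.4,-36,-23.6,-0.353,0],[16.4,-36,-23.6,-0.353,0],[16.4,-36,-23.6,-0.353,0]]' > m.json && python3 inch.py m.json; python3 go.py .642 .094 .022 -39.2; python3 - <<'E'
from h import *
P=pose("wrist"); im=ctrl.get_image("wrist").copy()
c,s=np.cos(np.radians(50.8)),np.sin(np.radians(50.8))
for z,l,w in ((0.011,.068,.027),(.005,.055,.014)):
    X=[[.642+c*a*l-s*b*w,.094+s*a*l+c*b*w,z] for a,b in((1,1),(-1,1),(-1,-1),(1,-1))]
    cv2.polylines(im,[proj(P,X).astype(np.int32)],True,(255,0,0) if z>.01 else (0,255,0),1)
t=ctrl.get_image("top")
cv2.imwrite("pics/w7.png",np.vstack([im[80:360],t[150:400]])[:,:,::-1])
E
```

```text
time: 24.0
position: [0.643, 0.0906, 0.1297]
tool_rot: [2.84, 1.341, -0.001]
ft_force: [0.3, -0.6, -1.6]
grip_width: 0.317
grip_force: 25.0
t 24.0 pos [0.643  0.0906 0.1297] shift [ 0.0021 -0.0031  0.1077] dist 0.108 yaw -39.5 j7 -1.09 grip 0.31725484696331974
turn -0.004
```

View pics/w7.png

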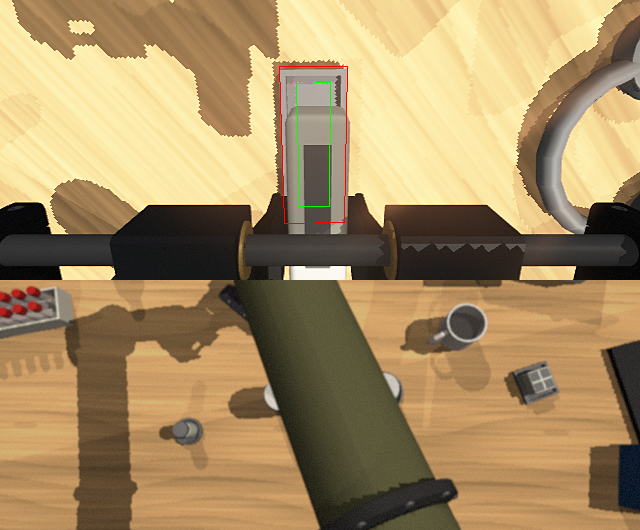

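```bash
echo '[[0.2,-0.4,10,0,0],[0.2,-0.4,16,0,0],[0.2,-0.4,20,0,0],[0.2,-0.4,21.2,0,0],[0.2,-0.4,21.2,0,0],[0.2,-0.4,21.2,0,0],[0.2,-0.4,21.2,0,0]]' > m.json && python3 inch.py m.json; python3 go.py .642 .094 .017 -39.2; python3 - <<'E'
from h import *
P=pose("wrist"); s=ctrl.get_state();R=cv2.Rodrigues(s["tool_rot"])[0]
H=P[0]["hand_eye"]
# case far top edge, pixel (318,187), tool z = -0.020
d=H[:3,:3]@np.linalg.inv(K(P[0]))@[318,187,1]; c=H[:3,3]
print(c+d*(-.020-c[2])/d[2])
E
```

```text
time: 24.8
position: [0.6428, 0.0959, 0.0258]
tool_rot: [2.837, 1.347, 0.004]
ft_force: [0.5, -0.4, -0.3]
grip_width: 0.32
grip_force: 25.0
t 24.8 pos [0.6428 0.0959 0.0258] shift [-0.0019  0.0006  0.0088] dist 0.009 yaw -39.2 j7 -1.15 grip 0.3196096959535854
turn -0.0
[ 0.05668818  0.00011962 -0.02      ]
```

Far edge is at 56.7 mm against a nominal 55 mm, so the case is well centred in the grip.

```bash
echo '[[-0.2,0,0.6,0,0],[-0.2,0,1,0,0],[-0.2,0,1.2,0,0],[-0.2,0,1.2,0,0],[-0.2,0,1.2,0,0]]' > m.json && python3 inch.py m.json; python3 go.py .642 .094 .017 -39.2
```

```text
time: 25.3
position: [0.6408, 0.095, 0.018]
tool_rot: [2.838, 1.348, -0.0]
ft_force: [-0.6, -0.9, -0.9]
grip_width: 0.327
grip_force: 25.0
t 25.3 pos [0.6408 0.095  0.018 ] shift [-0.      0.0016  0.001 ] dist 0.002 yaw -39.2 j7 -1.15 grip 0.32666804810592653
turn 0.0
```

```bash
echo '[[0,0.2,0.2,0,0],[0,0.2,0.3,0,0],[0,0.2,0.3,0,0]]' > m.json && python3 inch.py m.json; python3 go.py .642 .094 .017
```

```text
time: 25.6
position: [0.6419, 0.0944, 0.017]
tool_rot: [2.838, 1.348, 0.001]
ft_force: [-1.6, -0.5, 3.1]
grip_width: 0.322
grip_force: 25.0
t 25.6 pos [0.6419 0.0944 0.017 ] shift [-0.0003  0.0004  0.    ] dist 0.0 yaw -39.2 j7 -1.15 grip 0.32207513477154687
```

```bash
echo '[[0,0,0,0,1],[0,0,0,0,1],[0,0,0,0,1],[0,0,0,0,1],[0,0,0,0,1],[0,0,-10,0,1],[0,0,-20,0,1],[0,0,-30,0,1],[0,0,-38,0,1],[0,0,-38,0,1]]' > m.json && python3 inch.py m.json; python3 go.py .3 -.57 .22
```

```text
time: 26.6
position: [0.645, 0.0958, 0.214]
tool_rot: [2.834, 1.346, 0.018]
ft_force: [0.7, 0.0, 0.1]
grip_width: 0.99
grip_force: 0.0
t 26.6 pos [0.645  0.0958 0.214 ] shift [-0.734   0.1533 -0.0111] dist 0.75 yaw -39.2 j7 -1.06 grip 0.9904713782656751
```

Converted, -0.734 m is -146.8, 0.153 m is 30.6.

```bash
echo '[[-146.8,30.6,0,0,1],[-146.8,30.6,0,0,1],[-146.8,30.6,0,0,1],[-146.8,30.6,0,0,1],[-146.8,30.6,0,0,1],[-146.8,30.6,0,0,1],[-146.8,30.6,0,0,1],[-146.8,30.6,0,0,1],[-146.8,30.6,0,0,1],[-146.8,30.6,0,0,1],[-146.8,30.6,0,0,1],[-146.8,30.6,0,0,1],[-146.8,30.6,0,0,1],[-146.8,30.6,0,0,1],[-146.8,30.6,0,0,1],[-146.8,30.6,0,0,1],[-146.8,30.6,0,0,1],[-146.8,30.6,0,0,1]]' > m.json && python3 inch.py m.json; python3 - <<'E'
from h import *
t=ctrl.get_image("top"); s=ctrl.get_image("scene")
cv2.imwrite("pics/f.png",np.vstack([t[140:340],s[80:380]])[:,:,::-1])
E
```

```text
time: 28.4
position: [0.2976, -0.5699, 0.206]
tool_rot: [-2.836, -1.35, -0.002]
ft_force: [0.4, 0.5, 0.3]
grip_width: 1.001
grip_force: 0.0
```

View pics/f.png

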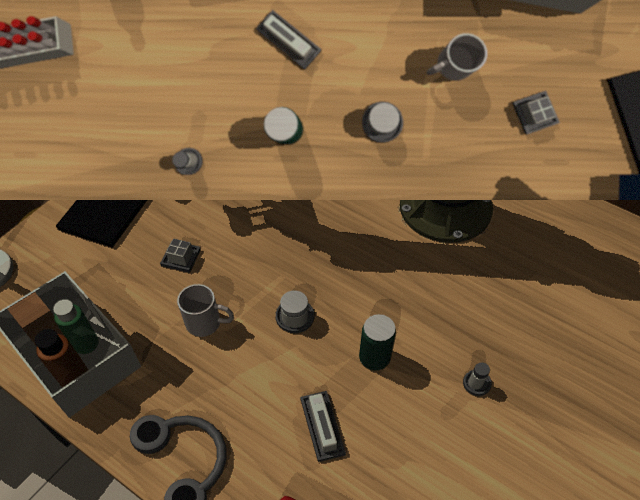

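In both views all four supplies sit upright inside their own holders. In the top crop that is case (288,40), jar (382,121), vial (186,160) and box (538,112). The can and mug haven't moved.

```bash
python3 -c "
from bench import ctrl
print(ctrl.close_job())"
```

```text
the job is handed in; nothing more can be done
None
```

The jar, sample pot, pill box and thermometer case each stand upright in their own holders, the can and mug were left where they stood, and I handed the job in at about 28 s of the 123 s allowed.

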